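Load the engraver's wheel rack in working order

ROBOT

A 6-joint arm with a two-finger parallel gripper is mounted at the origin on the work surface. World frame = base frame: x ahead of the robot, y to its left, z up, the work surface at z = 0. Lengths are in m, angles in rad, forces in N, time in s.
With the tool pointing down it reaches from about 0.35 to 0.775 m from the base axis. Payload 7.3 kg.
Tool frame: the origin (TCP) lies midway between the tips of the shut fingers; the grasp point (between the pads) lies 19 mm behind it (robot.tcp_to_grasp is the distance from the TCP to the grasp point, in m); z points along the fingers, y is the line along which they close (so a half turn about z gives the same grasp; the last joint's range is limited). The gripper opens to 92 mm and grips with 3 to 60 N. Pads are 19 mm wide; open, the fingers measure 130 mm over their backs; the gripper's body (75 mm by 190 mm) begins 47 mm behind the grasp point.
Start: joints at [1.004, 0.342, 1.524, -0, 1.275, -0.146], TCP at [0.214, 0.479, 0.192] pointing down, gripper open.
Joint ranges: [-2.53, 2.53], [-0.77, 2.02], [0.04, 2.7], [-1, 4.14], [0.28, 2.66], [-3.11, 3.11]. Speed limits (rad/s): [2.57, 2.57, 3.14, 3.14, 3.14, 3.14].

INTERFACE

Orientations are given as [roll, pitch, yaw] about the fixed x, y, z axes, in that order (R = Rz(yaw) Ry(pitch) Rx(roll)).
In Python, from cell import readout, cams, ticket, robot gives the robot as it stands. The module is installed in compiled form; this text tells all that it offers.
- The arm moves only by the tool jog_arm, never from a script. Its argument "plan" is a list of rows, each a list of 5 numbers: the shift along the world's x, y, z each as a share of 0.08 m, from -1 to 1, then the turn about the world's z as a share of 90 degrees, from -1 to 1, then the opening, from -1 (shut) to 1 (fully open). A call has 1 to 12 rows; each row is the pose to reach, as a shift and turn from the pose commanded when the call began; what a row does not reach only later rows make up. A row lasts 1/10 s, in which the tool goes at most 50 mm and 8.59 degrees, less where a joint would pass 70% of its speed; a pose out of reach is approached as far as the arm can. A call with a number of a shift or a turn outside -1 to 1 is refused whole. A call with a gripper value outside its range is refused whole. The fingers move at their own pace and stop on an object; "squeeze" is the grip in N (left out, the last holds). Time passes only in rows, so rows that repeat a pose let the fingers close. It gives the time, the measured TCP pose, the force, the opening and the grip force at its end, in the units of the state.
- readout.observe(): the state, without advancing time (a new reading comes with each control period).
- cams.read_camera(name): name is "scene" or "side" or "wrist"; returns the picture (384x512x3 uint8, blue, green, red); there is no depth.
- cams.calibration(name): a dict with "K" (3x3 intrinsics, pixels), "world_from_camera" (4x4, takes a point from camera to world coordinates). Camera axes: x right, y down, z forward; pixel columns grow to the right and rows downward; lengths in m; the calibration is good to about 2 mm. A picture is of the moment at which its call begins: read the wrist's pose just before it. calibration takes no time and is no camera call; for the wrist camera it gives the pose at the moment of the call.
- ticket.hand_in(): hands the job in; it is judged then, once.
The state is a dict: "time": time; "qpos": joint angles; "qvel": joint speeds; "joint_efforts": joint torques, N m; "tool_pos": TCP position; "tool_rot": TCP orientation; "contact_force": force on the tool from outside, world axes, zero at the start; "torque": the same for the moment, N m; "opening": finger opening in m; "grip_force": force on a finger pad.
Only numpy, scipy, OpenCV 4.12 (cv2) and the standard library are available. Lean on these libraries where they do the work, as an engineer would, in place of code of your own. Each camera call takes 0.05 s, during which the arm holds its last target. There are 200 camera calls.

TASK

The four mounted wheels in the white drip tray have been washed and stand in the order in which the engraver will use them on the next glass. Move them to the empty aluminium machine rack, keeping the same order from left to right as seen from the robot, so that each stands upright in its hole with its flange flat on the rack. Lower each one gently and do not drop any: the rims chip.

Things in the scene. Friction and masses are not known exactly. Their poses are not given: they have to be found in the camera images.
- wheel_flat: Plain grey stone disc 66 mm in diameter and 16 mm thick on an upright spindle, over a 48 mm flange 6 mm thick. Origin: centre of the flange's underside, z up. Below it a 45 mm shank, 14 mm tapering to 8 mm. On top a round nut 26 mm wide, 25 to 53 mm above the origin, on a 36 mm washer: grip the nut from above, fingertips above the washer. 0.1 to 0.37 kg.
- wheel_vee: Copper disc 59 mm in diameter and 12 mm thick whose rim is bevelled to a V on an upright spindle, over a 48 mm flange 6 mm thick. Origin: centre of the flange's underside, z up. Below it a 45 mm shank, 14 mm tapering to 8 mm. On top a round nut 26 mm wide, 21 to 49 mm above the origin, on a 36 mm washer: grip the nut from above, fingertips above the washer. 0.1 to 0.37 kg.
- wheel_round: Black rubber wheel 54 mm in diameter and 18 mm thick with a rounded rim on an upright spindle, over a 48 mm flange 6 mm thick. Origin: centre of the flange's underside, z up. Below it a 45 mm shank, 14 mm tapering to 8 mm. On top a round nut 26 mm wide, 27 to 55 mm above the origin, on a 36 mm washer: grip the nut from above, fingertips above the washer. 0.1 to 0.37 kg.
- wheel_cone: Cork wheel shaped as a blunt cone, 50 mm in diameter below and 37 mm above, 22 mm thick on an upright spindle, over a 48 mm flange 6 mm thick. Origin: centre of the flange's underside, z up. Below it a 45 mm shank, 14 mm tapering to 8 mm. On top a round nut 26 mm wide, 31 to 59 mm above the origin, on a 36 mm washer: grip the nut from above, fingertips above the washer. 0.1 to 0.37 kg.
- socket_flat: Grey plastic block fixed in the drip tray, in which wheel_flat stands at the start, flange on its top. 64 x 74 mm, 50 mm tall, with a 28 mm bore right through. Origin: centre of its underside, 5 mm above the bench. The four sockets look alike.
- socket_vee: Grey plastic block fixed in the drip tray, in which wheel_vee stands at the start, flange on its top. 64 x 74 mm, 50 mm tall, with a 28 mm bore right through. Origin: centre of its underside, 5 mm above the bench. The four sockets look alike.
- socket_round: Grey plastic block fixed in the drip tray, in which wheel_round stands at the start, flange on its top. 64 x 74 mm, 50 mm tall, with a 28 mm bore right through. Origin: centre of its underside, 5 mm above the bench. The four sockets look alike.
- socket_cone: Grey plastic block fixed in the drip tray, in which wheel_cone stands at the start, flange on its top. 64 x 74 mm, 50 mm tall, with a 28 mm bore right through. Origin: centre of its underside, 5 mm above the bench. The four sockets look alike.
- drip_tray: Low white tray fixed on the bench, 78 x 420 mm, 14 mm high, with four grey socket blocks in a row along its y axis at y = +123, +41, -41, -123 mm, x = 0, tops 55 mm above the bench; which wheel is where changes. Origin: on the bench under the row's middle; y to the robot's left, x away from it. Turned up to 0.15 rad. It may be nearer or farther than the rack.
- machine_rack: Fixed aluminium rack, 70 x 350 mm, empty: a plate with its top 55 mm above the bench, with four 28 mm through holes in a row along its y axis at y = +123, +41, -41, -123 mm, x = 0; open for the shanks below. Origin: on the bench under the row's middle; y to the robot's left, x away from it. Turned up to 0.15 rad. The fingers have most room closing across the row (along x).
Things that resemble listed ones, but are neither listed nor needed, are in the scene too. What is shaped like the wheel_vee but green or yellow is not meant.

How it is judged:
By the outcome, as a careful person would: the job done as asked, in the order asked, and still so for the second after the job is handed in, with the robot touching nothing.
It also fails if it takes over 106 s, if anything falls off the work surface, if the arm or the gripper's body presses on something with over 40 N, if the wrist force passes 120 N, or if a joint passes its speed limit or range.

## Working session

There is one attempt and no reset: what is moved stays moved. The work goes in short steps, Python scripts to look and compute and a tool call to move; the robot and the scene stay as the last step left them, time stands still between calls to the robot, and variables do not carry over. Pictures are saved under pics/ and viewed, at most 18 in all, crops included, and the job is handed in when it is done.

Besides the shell and the picture viewer there is one more tool, called after "Request:" by a JSON object that holds its "method" and its "body", one argument or row to a line. jog_arm: Moves the arm, as the interface text tells. Shift numbers are shares of 0.08 m and turn numbers shares of 90 degrees, none past 1 either way. Its arguments: {"type":"object","properties":{"plan":{"type":"array"},"squeeze":{"type":"number"}},"required":["plan"]}

```bash
mkdir -p pics; python3 - <<'E'
from cell import readout,cams,robot
import cv2,numpy as np
s=readout.observe();print(s['time'],s['tool_pos'],s['tool_rot'],s['opening'])
for n in ['scene','side','wrist']:
    c=cams.calibration(n);print(n,np.round(c['K'],1).tolist(),np.round(c['world_from_camera'],3).tolist())
    im=cams.read_camera(n);cv2.imwrite(f'pics/{n}0.png',im)
E
```

```text
0.0 [0.21418338 0.47883492 0.19166242] [-3.14011576e+00 -2.02345311e-04  2.72085104e+00] 0.09173923389470637
scene [[373.2, 0.0, 258.6], [0.0, 373.2, 197.0], [0.0, 0.0, 1.0]] [[-0.825, 0.477, -0.302, 0.773], [0.565, 0.684, -0.462, 0.337], [-0.014, -0.552, -0.834, 0.798], [0.0, 0.0, 0.0, 1.0]]
side [[396.5, 0.0, 253.2], [0.0, 396.5, 187.9], [0.0, 0.0, 1.0]] [[-0.978, -0.159, 0.133, 0.361], [-0.207, 0.759, -0.617, 0.524], [-0.003, -0.631, -0.775, 0.809], [0.0, 0.0, 0.0, 1.0]]
wrist [[333.0, 0.0, 259.7], [0.0, 333.0, 196.1], [0.0, 0.0, 1.0]] [[0.41, 0.876, 0.254, 0.146], [0.912, -0.393, -0.116, 0.51], [-0.002, 0.28, -0.96, 0.384], [0.0, 0.0, 0.0, 1.0]]
```

View pics/scene0.png

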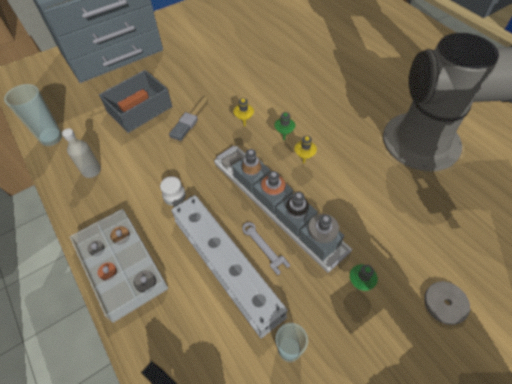

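View pics/side0.png

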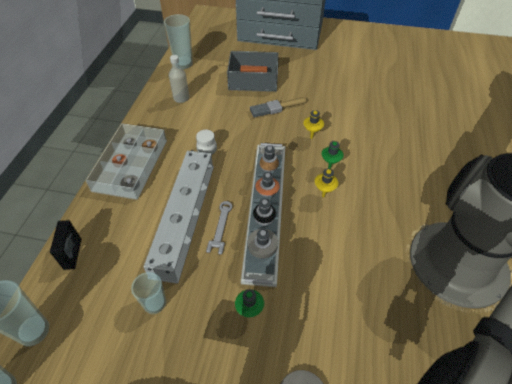

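The tray at (265,215) in side holds flat (262,243), round (264,210), orange (267,185) and tan (268,157). The rack is at (182,215). The lookalikes are the yellow pieces at (314,122) and (326,180), the green ones at (333,152) and (250,303), and the loose rings in the light box at (130,160). A close crop will settle orange versus tan.

```bash
python3 - <<'E'
import cv2,numpy as np
a=cv2.imread('pics/side0.png')[135:290,135:295]
b=cv2.imread('pics/scene0.png')[140:340,165:355]
cv2.imwrite('pics/c1.png',cv2.resize(a,None,fx=3.75,fy=3.75,interpolation=cv2.INTER_CUBIC))
cv2.imwrite('pics/c2.png',cv2.resize(b,None,fx=3,fy=3,interpolation=cv2.INTER_CUBIC))
E
```

```text
(no output)
```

View pics/c1.png

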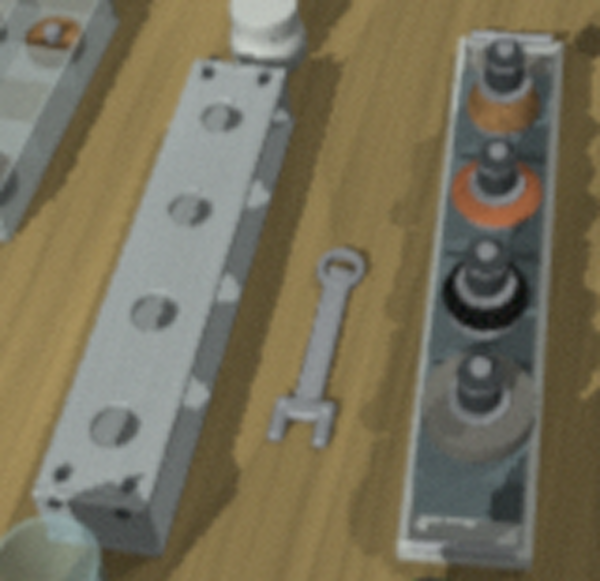

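View pics/c2.png

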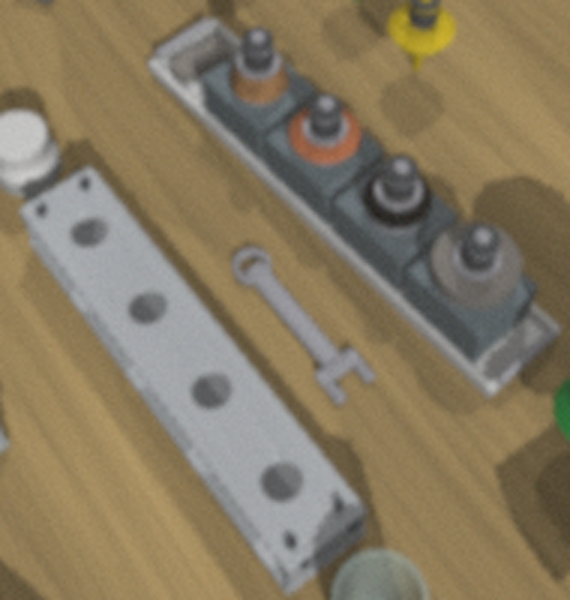

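Close crop confirms the order, robot's left to right (bottom to top in side): grey flat, black round, copper vee, cork cone. I'll measure the holes (rims on z=55 mm) and the nut tops in both views.

```bash
cat > h.py <<'E'
import numpy as np,cv2
from cell import cams,readout
Y=np.array([.123,.041,-.041,-.123])
def ray(n,px,c=None):
    c=c or cams.calibration(n);T=c['world_from_camera']
    d=np.c_[px,np.ones(len(px))]@np.linalg.inv(c['K']).T@T[:3,:3].T
    return T[:3,3],d
def onz(n,px,z,c=None):
    o,d=ray(n,np.array(px,float),c);return (o+d*((np.array(z)-o[2])/d[:,2])[:,None])[:,:2]
def fit(P):
    P=np.array(P);k=np.tile(Y,len(P)//4);c=P.mean(0);v=(k[:,None]*(P-c)).sum(0);a=np.arctan2(-v[0],v[1])
    u=np.array([-np.sin(a),np.cos(a)]);m=c+k[:4,None]*u
    return c,a,m,np.round(1000*(P-np.tile(m,(len(P)//4,1))),1)
E
python3 - <<'E'
from h import *
np.set_printoptions(precision=4,suppress=True)
A=lambda p,s,o:(np.array(p)+.5)/s-.5+o
hs=A([(115,426),(154,312),(190,209),(222,117)],3.75,[135,135]);hc=A([(282,482),(212,390),(148,308),(90,232)],3,[165,140])
ns=A([(481,368),(487,250),(497,152),(506,50)],3.75,[135,135]);nc=A([(483,235),(404,166),(327,104),(258,36)],3,[165,140])
zt=np.array([.108,.110,.104,.114])
for n,a,b in (('side',hs,ns),('scene',hc,nc)):
    for p,z in((a,.055),(b,zt)):
        c,an,m,r=fit(onz(n,p,z));print(n,c,an,r.tolist());print(m.tolist())
E
```

```text
side [0.6489 0.0071] 0.0480012544968778 [[-0.1, -0.1], [0.2, 0.3], [0.0, -0.2], [-0.1, -0.1]]
[[0.6430098075651732, 0.12995224633070562], [0.6469443990655386, 0.048046697130878814], [0.6508789905659038, -0.033858852068948016], [0.6548135820662692, -0.11576440126877484]]
side [ 0.4524 -0.0402] 0.12498491946046701 [[-0.7, -1.3], [1.2, 0.0], [0.2, -0.2], [-0.7, 1.4]]
[[0.437073296142478, 0.0818136388005443], [0.4472953973230603, 0.000453275923686762], [0.4575174985036426, -0.08090708695317078], [0.4677395996842249, -0.16226744983002833]]
scene [0.6505 0.0091] 0.04746179261141982 [[0.1, -0.1], [-0.3, -0.5], [0.2, 0.2], [-0.1, 0.4]]
[[0.6446563569819558, 0.13192079644784654], [0.6485467629899427, 0.050013136604013755], [0.6524371689979297, -0.03189452323981905], [0.6563275750059167, -0.11380218308365184]]
scene [ 0.4518 -0.0388] 0.12863904998230796 [[0.0, -2.3], [0.2, 1.3], [0.1, 0.0], [-0.3, 0.9]]
[[0.4360682179763458, 0.08320214832163857], [0.4465875516344618, 0.0018796814420042052], [0.45710688529257776, -0.07944278543763017], [0.46762621895069373, -0.16076525231726452]]
```

Both views agree within 2 mm. Moving above wheel_flat (0.4365, 0.0825) with a turn of -58.6°.

Request:
{"method": "jog_arm", "body": {
  "plan": [
    [0.556,-0.99,0,-0.13,1],
    [0.556,-0.99,0,-0.13,1],
    [0.556,-0.99,0,-0.13,1]
  ],
  "squeeze": 25
}}

```text
time: 0.45
tool_pos: [0.2603, 0.3967, 0.1921]
tool_rot: [-3.14, 0.001, 2.512]
contact_force: [-0.4, 1.0, -0.0]
opening: 0.0915
grip_force: 0.0
```

Request:
{"method": "jog_arm", "body": {
  "plan": [
    [0.556,-0.99,0,-0.13,1],
    [0.556,-0.99,0,-0.13,1],
    [0.556,-0.99,0,-0.13,1]
  ]
}}

```text
time: 0.75
tool_pos: [0.3049, 0.3181, 0.1923]
tool_rot: [-3.141, 0.001, 2.308]
contact_force: [-1.4, 0.8, 0.1]
opening: 0.0919
grip_force: 0.0
```

Request:
{"method": "jog_arm", "body": {
  "plan": [
    [0.556,-0.99,0,-0.13,1],
    [0.556,-0.99,0,-0.13,1],
    [0.556,-0.99,0,-0.13,1]
  ]
}}

```text
time: 1.05
tool_pos: [0.3495, 0.2395, 0.1923]
tool_rot: [3.141, 0.001, 2.104]
contact_force: [-0.9, 0.8, -0.2]
opening: 0.0918
grip_force: 0.0
```

Request:
{"method": "jog_arm", "body": {
  "plan": [
    [0.556,-0.99,0,-0.13,1],
    [0.556,-0.99,0,-0.13,1],
    [0.556,-0.99,0,-0.13,1]
  ]
}}

```text
time: 1.35
tool_pos: [0.3942, 0.1607, 0.1923]
tool_rot: [3.141, 0.001, 1.9]
contact_force: [-0.4, 0.7, 0.4]
opening: 0.092
grip_force: 0.0
```

Request:
{"method": "jog_arm", "body": {
  "plan": [
    [0.556,-0.99,0,-0.13,1],
    [0.556,-0.99,0,-0.13,1],
    [0.556,-0.99,0,-0.13,1],
    [0.556,-0.99,0,-0.13,1],
    [0.556,-0.99,0,-0.13,1]
  ]
}}

```text
time: 1.85
tool_pos: [0.4361, 0.0849, 0.1922]
tool_rot: [-3.141, -0.001, 1.702]
contact_force: [-0.3, -0.2, 0.5]
opening: 0.0919
grip_force: 0.0
```

```bash
python3 - <<'E'
from h import *
s=readout.observe();c=cams.calibration('wrist');im=cams.read_camera('wrist');cv2.imwrite('pics/w1.png',im)
print(s['tool_pos'],s['tool_rot']);np.save('w1.npy',c['world_from_camera'])
T=c['world_from_camera']
for x,y,z in [(.4365,.0825,.108),(.447,.001,.110),(s['tool_pos'][0],s['tool_pos'][1],.108)]:
    p=np.linalg.inv(T)@[x,y,z,1];q=c['K']@p[:3];print(q[:2]/q[2])
E
```

```text
[0.43611795 0.08490802 0.19217919] [-3.14095463e+00 -8.15129448e-04  1.70235047e+00]
[258.81738629 193.63094023]
[258.68258773 279.63744459]
[258.73876983 190.90579005]
```

View pics/w1.png

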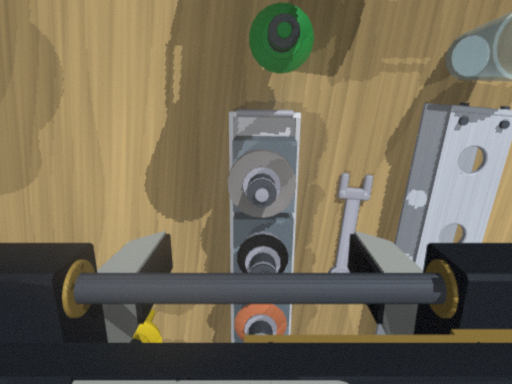

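The wrist view shows flat's nut at (262,195), about 3 px from predicted: target (0.4385, 0.082). Descend.

Request:
{"method": "jog_arm", "body": {
  "plan": [
    [0.024,-0.01,-0.4,0,1],
    [0.024,-0.01,-0.8,0,1],
    [0.024,-0.01,-1,0,1]
  ]
}}

```text
time: 2.2
tool_pos: [0.4369, 0.0838, 0.1104]
tool_rot: [-3.139, -0.001, 1.702]
contact_force: [-0.4, -0.0, -0.1]
opening: 0.0919
grip_force: 0.0
```

Request:
{"method": "jog_arm", "body": {
  "plan": [
    [0,0,-0.1,0,1],
    [0,0,-0.2,0,1],
    [0,0,-0.346,0,1],
    [0,0,-0.346,0,1],
    [0,0,-0.346,0,1]
  ]
}}

```text
time: 2.7
tool_pos: [0.4391, 0.0827, 0.0852]
tool_rot: [3.141, 0.0, 1.7]
contact_force: [0.7, -0.5, -0.1]
opening: 0.0915
grip_force: 0.0
```

Request:
{"method": "jog_arm", "body": {
  "plan": [
    [0,0,0,0,-1],
    [0,0,0,0,-1],
    [0,0,0,0,-1],
    [0,0,0,0,-1],
    [0,0,0,0,-1],
    [0,0,0,0,-1],
    [0,0,0,0,-1],
    [0,0,0,0,-1],
    [0,0,0,0,-1],
    [0,0,0,0,-1]
  ]
}}

```text
time: 3.7
tool_pos: [0.4388, 0.0824, 0.0846]
tool_rot: [3.142, -0.0, 1.7]
contact_force: [0.2, 0.4, -0.5]
opening: 0.0165
grip_force: 0.0
```

```bash
python3 - <<'E'
from h import *
print({k:readout.observe()[k] for k in('time','opening','grip_force')})
a=cams.read_camera('side')[120:300,170:340];b=cams.read_camera('scene')[140:320,230:400]
cv2.imwrite('pics/g1.png',cv2.resize(np.hstack([a,b]),None,fx=2.3,fy=2.3,interpolation=cv2.INTER_CUBIC))
print({k:readout.observe()[k] for k in('time','opening','grip_force')})
E
```

```text
{'time': 3.7, 'opening': 0.016516922915446534, 'grip_force': 0.0}
{'time': 3.8, 'opening': 0.008434078723867809, 'grip_force': 0.0}
```

View pics/g1.png

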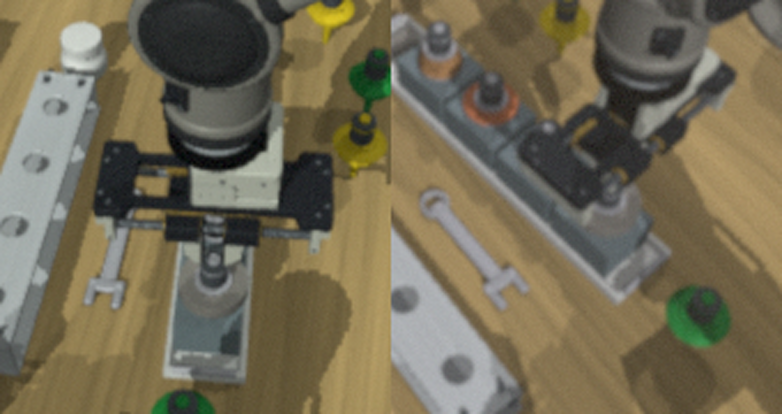

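```bash
python3 - <<'E'
from h import *
a=cams.read_camera('side')[190:270,225:305];b=cams.read_camera('scene')[180:260,280:360]
cv2.imwrite('pics/g2.png',cv2.resize(np.hstack([a,b]),None,fx=5,fy=5,interpolation=cv2.INTER_CUBIC))
s=readout.observe();print(s['opening'],s['grip_force'],s['tool_pos'])
for n in('side','scene'):
    c=cams.calibration(n);p=np.linalg.inv(c['world_from_camera'])@np.r_[s['tool_pos'],1];q=c['K']@p[:3];print(n,q[:2]/q[2],(q[:2]/q[2]-([225,190] if n=='side' else [280,180]))*5+([0,0] if n=='side' else [400,0]))
E
```

```text
0.001977842732382883 0.0 [0.4387629  0.08243344 0.08465222]
side [261.45424164 239.26335922] [182.2712082  246.31679612]
scene [323.71186345 224.50261005] [618.55931724 222.51305024]
```

View pics/g2.png

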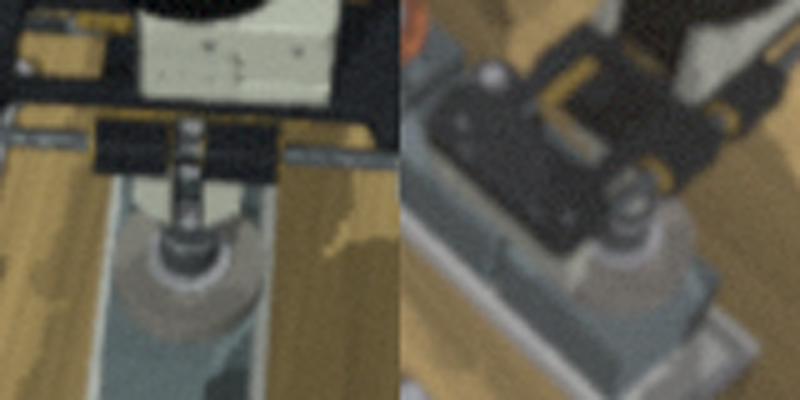

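The fingers closed fully without the nut between them. I'll open, rise and look again.

Request:
{"method": "jog_arm", "body": {
  "plan": [
    [0,0,0,0,1],
    [0,0,0,0,1],
    [0,0,0,0,1],
    [0,0,0,0,1],
    [0,0,0,0,1],
    [0,0,0,0,1],
    [0,0,0,0,1],
    [0,0,0,0,1],
    [0,0,0,0,1],
    [0,0,0,0,1],
    [0,0,0,0,1],
    [0,0,0,0,1]
  ]
}}

```text
time: 5.1
tool_pos: [0.4388, 0.0824, 0.0847]
tool_rot: [3.141, 0.0, 1.7]
contact_force: [0.2, 0.3, 1.5]
opening: 0.0907
grip_force: 0.0
```

```bash
python3 - <<'E'
from h import *
a=cams.read_camera('side')[190:270,225:305];b=cams.read_camera('scene')[180:260,280:360]
cv2.imwrite('pics/g3.png',cv2.resize(np.hstack([a,b]),None,fx=5,fy=5,interpolation=cv2.INTER_CUBIC))
s=readout.observe();print(s['opening'],s['contact_force'],s['tool_pos'])
E
```

```text
0.09151858997240077 [ 0.10891041 -0.20354753  0.18778151] [0.43876498 0.08241912 0.08465472]
```

View pics/g3.png

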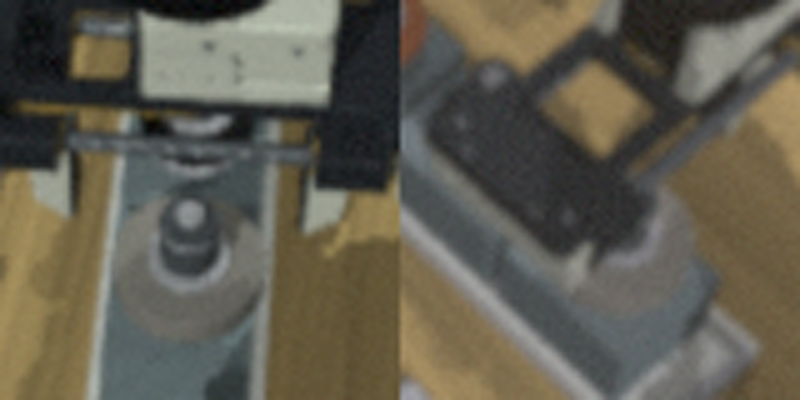

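```bash
python3 - <<'E'
from h import *
def tri(a,b):
    o,d=ray('side',np.array([a],float));p,e=ray('scene',np.array([b],float));d=d[0];e=e[0]
    t=np.linalg.lstsq(np.c_[d,-e],p-o,rcond=None)[0];A=o+t[0]*d;B=p+t[1]*e;return (A+B)/2,np.linalg.norm(A-B)
print('closed tip',tri((263,236),(326,225)))
for a,b in zip([(263.3,233),(264.9,201.7),(267.5,175.5),(269.9,148.3)],[(326,218.2),(299.6,195.3),(274,174.7),(251,152)]):print('nut top',tri(a,b))
s=readout.observe();T=cams.calibration('wrist');I=np.linalg.inv(T['world_from_camera'])
a=np.radians(7.5);u=np.array([np.cos(a),np.sin(a),0])
for w in(-1,1):
    for h in(0,.019):
        p=I@np.r_[s['tool_pos']+u*.046*w+[0,0,h],1];q=T['K']@p[:3];print(w,h,q[:2]/q[2])
c,d=np.array(s['tool_pos']),T['world_from_camera'][:3,3];print(d-c)
im=cams.read_camera('wrist');cv2.imwrite('pics/w2.png',im)
E
```

```text
closed tip (array([0.43756174, 0.08530233, 0.09495945]), np.float64(0.009420079619577535))
nut top (array([0.43557061, 0.08132608, 0.10792978]), np.float64(0.0007725286579384093))
nut top (array([0.44736753, 0.00439479, 0.11250957]), np.float64(0.0019544995138748816))
nut top (array([ 0.45692227, -0.07873685,  0.10449713]), np.float64(0.0017301491054921951))
nut top (array([ 0.4663312 , -0.16019091,  0.11279705]), np.float64(0.0012706764552464782))
-1 0 [183.94868435 227.10118695]
-1 0.019 [176.60600499 239.55509192]
1 0 [332.83645406 226.6219164 ]
1 0.019 [339.97884404 239.03027561]
[-0.0090063   0.07526895  0.19221262]
```

View pics/w2.png

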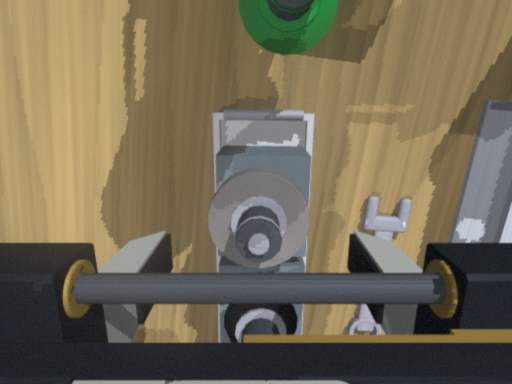

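Nut tops triangulate at the expected height. But the pads sit about 24 mm higher than the reported TCP (wrist view, pad corner at (172,233) against (184,227) predicted), so they closed over the nut. I'll lower 21 mm more with open fingers, which clear the disc, and close gently.

Request:
{"method": "jog_arm", "body": {
  "plan": [
    [0,0,-0.1,0,1],
    [0,0,-0.2,0,1],
    [0,0,-0.26,0,1],
    [0,0,-0.26,0,1]
  ],
  "squeeze": 8
}}

```text
time: 5.65
tool_pos: [0.438, 0.0824, 0.0628]
tool_rot: [-3.139, -0.0, 1.7]
contact_force: [0.3, 0.3, -0.5]
opening: 0.0916
grip_force: 0.0
```

Request:
{"method": "jog_arm", "body": {
  "plan": [
    [0,0,0,0,0.3],
    [0,0,0,0,0.3],
    [0,0,0,0,0.3],
    [0,0,0,0,0.3],
    [0,0,0,0,0.3]
  ]
}}

```text
time: 6.15
tool_pos: [0.4389, 0.0824, 0.064]
tool_rot: [3.141, 0.0, 1.7]
contact_force: [-0.5, -0.3, -0.7]
opening: 0.0603
grip_force: 0.0
```

```bash
python3 - <<'E'
from h import *
a=cams.read_camera('side')[190:270,225:305];b=cams.read_camera('scene')[180:260,280:360]
cv2.imwrite('pics/g4.png',cv2.resize(np.hstack([a,b]),None,fx=5,fy=5,interpolation=cv2.INTER_CUBIC))
from cell import robot
print(robot.tcp_to_grasp)
E
```

```text
0.0188
```

View pics/g4.png

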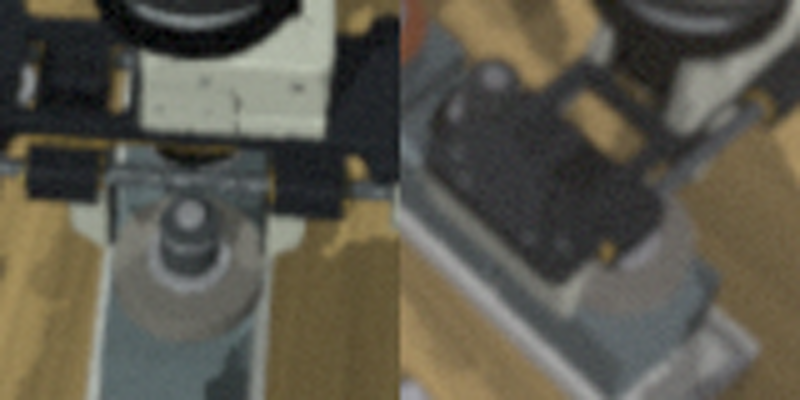

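Fingers passed inside the disc diameter without contact, so the tips are above the disc. Closing here on the nut.

Request:
{"method": "jog_arm", "body": {
  "plan": [
    [0,0,0,0,-1],
    [0,0,0,0,-1],
    [0,0,0,0,-1],
    [0,0,0,0,-1],
    [0,0,0,0,-1],
    [0,0,0,0,-1],
    [0,0,0,0,-1],
    [0,0,0,0,-1]
  ]
}}

```text
time: 7.05
tool_pos: [0.4385, 0.0824, 0.0638]
tool_rot: [-3.141, -0.0, 1.7]
contact_force: [-1.3, -0.7, 0.8]
opening: 0.0256
grip_force: 8.0
```

Request:
{"method": "jog_arm", "body": {
  "plan": [
    [0,0,0,0,-1],
    [0,0,0,0,-1],
    [0,0,0,0,-1]
  ],
  "squeeze": 30
}}

```text
time: 7.35
tool_pos: [0.4385, 0.0824, 0.0638]
tool_rot: [-3.141, -0.0, 1.7]
contact_force: [-2.8, -0.2, 2.3]
opening: 0.0249
grip_force: 30.0
```

Gripped (25 mm, 30 N). Lift, then carry by (+0.2065, +0.050) with a turn of -4.6°.

Request:
{"method": "jog_arm", "body": {
  "plan": [
    [0,0,0.05,0,-1],
    [0,0,0.2,0,-1],
    [0,0,0.5,0,-1],
    [0,0,0.8,0,-1],
    [0,0,1,0,-1],
    [0,0,1,0,-1]
  ]
}}

```text
time: 7.95
tool_pos: [0.4406, 0.0825, 0.1458]
tool_rot: [3.136, 0.001, 1.7]
contact_force: [-0.1, 0.3, -3.4]
opening: 0.0248
grip_force: 30.0
```

Request:
{"method": "jog_arm", "body": {
  "plan": [
    [0.2,0.05,0,0,-1],
    [0.5,0.12,0,-0.02,-1],
    [0.86,0.208,0,-0.05,-1]
  ]
}}

```text
time: 8.25
tool_pos: [0.5075, 0.0992, 0.1428]
tool_rot: [-3.14, 0.0, 1.62]
contact_force: [-0.5, -0.6, -3.0]
opening: 0.0245
grip_force: 30.0
```

Request:
{"method": "jog_arm", "body": {
  "plan": [
    [0.4,0.1,0,0,-1],
    [0.86,0.208,0,0,-1]
  ]
}}

```text
time: 8.45
tool_pos: [0.5767, 0.116, 0.1423]
tool_rot: [-3.14, -0.0, 1.621]
contact_force: [0.3, 0.2, -3.1]
opening: 0.0247
grip_force: 30.0
```

Request:
{"method": "jog_arm", "body": {
  "plan": [
    [0.4,0.1,0,0,-1],
    [0.7,0.17,0,0,-1],
    [0.86,0.208,0,0,-1],
    [0.86,0.208,0,0,-1],
    [0.86,0.208,0,0,-1]
  ]
}}

```text
time: 8.95
tool_pos: [0.6442, 0.1322, 0.142]
tool_rot: [-3.139, 0.0, 1.621]
contact_force: [0.4, -0.1, -2.9]
opening: 0.0245
grip_force: 30.0
```

```bash
python3 - <<'E'
from h import *
a=cams.read_camera('side')[160:300,135:295];b=cams.read_camera('scene')[210:350,165:325]
cv2.imwrite('pics/p1.png',cv2.resize(np.hstack([a,b]),None,fx=2.5,fy=2.5,interpolation=cv2.INTER_CUBIC))
E
```

```text
(no output)
```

View pics/p1.png

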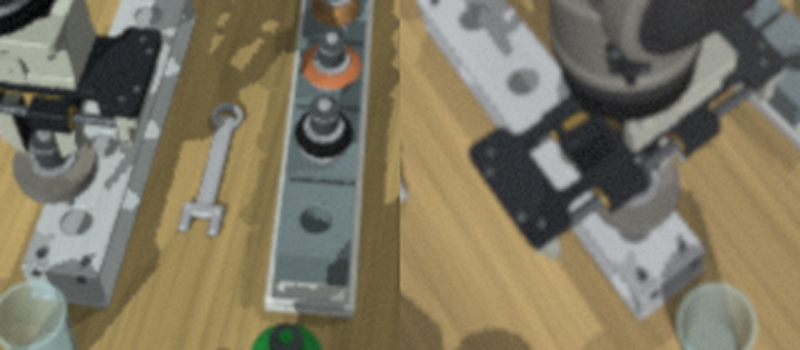

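The wheel is held upright over the far left of the rack, disc at side px (157,229). Quick check of its xy against the hole.

```bash
python3 - <<'E'
from h import *
print(onz('side',[(157,228.8)],.149),onz('scene',[(263,291)],.149),onz('side',[(263,244)],.069))
E
```

```text
[[0.63902509 0.14048967]] [[0.64505547 0.14830328]] [[0.43486784 0.08388787]]
```

```bash
python3 - <<'E'
from h import *
print(onz('side',[(154.6,241.2)],.141)-[[0,.033]])
print(onz('side',[(135+14/2.5,160+172/2.5),(135+98/2.5,160+163/2.5)],.150))
im=cams.read_camera('side')[190:260,130:200];b=cams.read_camera('scene')[240:310,225:295]
cv2.imwrite('pics/p2.png',cv2.resize(np.hstack([im,b]),None,fx=5.7,fy=5.7,interpolation=cv2.INTER_CUBIC))
E
```

```text
[[0.63667682 0.13116096]]
[[0.67038278 0.14773911]
 [0.60810264 0.1259588 ]]
```

View pics/p2.png

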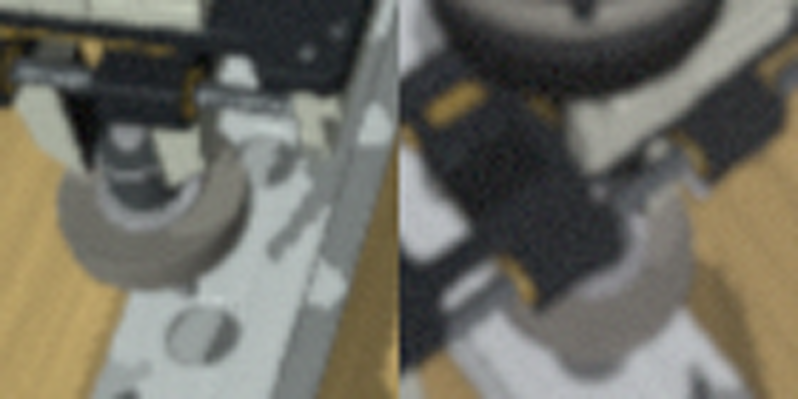

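The wheel hangs upright and centred within tolerance. Lower it gently.

Request:
{"method": "jog_arm", "body": {
  "plan": [
    [0,0,-0.1,0,-1],
    [0,0,-0.2,0,-1],
    [0,0,-0.3,0,-1],
    [0,0,-0.4,0,-1],
    [0,0,-0.5,0,-1],
    [0,0,-0.5,0,-1]
  ]
}}

```text
time: 9.75
tool_pos: [0.6442, 0.1322, 0.102]
tool_rot: [-3.139, 0.0, 1.621]
contact_force: [-0.7, 0.7, -3.4]
opening: 0.0248
grip_force: 30.0
```

Request:
{"method": "jog_arm", "body": {
  "plan": [
    [0,0,-0.1,0,-1],
    [0,0,-0.2,0,-1],
    [0,0,-0.3,0,-1],
    [0,0,-0.38,0,-1],
    [0,0,-0.42,0,-1],
    [0,0,-0.44,0,-1],
    [0,0,-0.44,0,-1]
  ]
}}

```text
time: 10.45
tool_pos: [0.6452, 0.1323, 0.0685]
tool_rot: [-3.142, 0.0, 1.621]
contact_force: [0.4, -0.1, -2.6]
opening: 0.0248
grip_force: 30.0
```

Request:
{"method": "jog_arm", "body": {
  "plan": [
    [0,0,-0.01,0,-1],
    [0,0,-0.02,0,-1],
    [0,0,-0.03,0,-1],
    [0,0,-0.04,0,-1],
    [0,0,-0.04,0,-1]
  ]
}}

```text
time: 10.95
tool_pos: [0.6451, 0.1323, 0.0653]
tool_rot: [-3.141, 0.0, 1.621]
contact_force: [0.2, -0.2, -3.3]
opening: 0.0247
grip_force: 30.0
```

Request:
{"method": "jog_arm", "body": {
  "plan": [
    [0,0,-0.01,0,-1],
    [0,0,-0.015,0,-1],
    [0,0,-0.02,0,-1],
    [0,0,-0.02,0,-1],
    [0,0,-0.02,0,-1]
  ]
}}

```text
time: 11.45
tool_pos: [0.6452, 0.1324, 0.0639]
tool_rot: [3.141, 0.0, 1.621]
contact_force: [-0.4, -0.0, -1.7]
opening: 0.0247
grip_force: 30.0
```

Contact is starting (-3.3 to -1.7 N). A bit more, then release and rise.

Request:
{"method": "jog_arm", "body": {
  "plan": [
    [0,0,-0.007,0,-1],
    [0,0,-0.007,0,-1],
    [0,0,-0.007,0,-1]
  ]
}}

```text
time: 11.75
tool_pos: [0.6452, 0.1324, 0.0638]
tool_rot: [3.141, 0.0, 1.621]
contact_force: [-3.3, -0.2, 3.5]
opening: 0.0246
grip_force: 30.0
```

Request:
{"method": "jog_arm", "body": {
  "plan": [
    [0,0,0,0,-0.3],
    [0,0,0,0,-0.1],
    [0,0,0,0,0.2],
    [0,0,0,0,0.2],
    [0,0,0,0,0.2],
    [0,0,0,0,0.2],
    [0,0,0,0,0.2]
  ]
}}

```text
time: 12.45
tool_pos: [0.6452, 0.1323, 0.0633]
tool_rot: [3.141, -0.0, 1.621]
contact_force: [-0.0, 0.2, 0.0]
opening: 0.0551
grip_force: 0.0
```

Request:
{"method": "jog_arm", "body": {
  "plan": [
    [0,0,0.1,0,0.2],
    [0,0,0.4,0,0.6],
    [0,0,0.8,0,1],
    [0,0,1,0,1],
    [0,0,1,0,1]
  ]
}}

```text
time: 12.95
tool_pos: [0.647, 0.1326, 0.1471]
tool_rot: [3.135, -0.0, 1.621]
contact_force: [-0.5, -0.4, 0.6]
opening: 0.0827
grip_force: 0.0
```

Released seated. Next: round at (0.4487, 0.003); shift (-0.1962, -0.1289), turn +4.6°.

Request:
{"method": "jog_arm", "body": {
  "plan": [
    [-0.4,-0.26,0,0.02,1],
    [-0.8175,-0.537,0,0.05,1],
    [-0.8175,-0.537,0,0.05,1]
  ]
}}

```text
time: 13.25
tool_pos: [0.5743, 0.0875, 0.1414]
tool_rot: [-3.134, -0.0, 1.699]
contact_force: [-0.2, -0.2, 0.3]
opening: 0.092
grip_force: 0.0
```

Request:
{"method": "jog_arm", "body": {
  "plan": [
    [-0.4,-0.26,0,0,1],
    [-0.8175,-0.537,0,0,1],
    [-0.8175,-0.537,0,0,1]
  ]
}}

```text
time: 13.55
tool_pos: [0.5104, 0.0451, 0.1423]
tool_rot: [-3.137, -0.0, 1.698]
contact_force: [-0.2, 0.7, -1.0]
opening: 0.092
grip_force: 0.0
```

Request:
{"method": "jog_arm", "body": {
  "plan": [
    [-0.4,-0.26,0,0,1],
    [-0.7,-0.46,0,0,1],
    [-0.8175,-0.537,0,0,1],
    [-0.8175,-0.537,0,0,1],
    [-0.8175,-0.537,0,0,1]
  ]
}}

```text
time: 14.05
tool_pos: [0.4504, 0.0038, 0.1435]
tool_rot: [3.14, 0.0, 1.699]
contact_force: [0.8, 0.6, 0.1]
opening: 0.0917
grip_force: 0.0
```

```bash
python3 - <<'E'
from h import *
a=cams.read_camera('side')[160:300,135:295];w=cv2.resize(cams.read_camera('wrist'),None,fx=350/384,fy=350/384)[:,50:430]
cv2.imwrite('pics/p3.png',np.hstack([cv2.resize(a,None,fx=2.5,fy=2.5,interpolation=cv2.INTER_CUBIC),w]))
T=cams.calibration('wrist');I=np.linalg.inv(T['world_from_camera'])
q=T['K']@(I@[.4487,.003,.110,1])[:3];print(q[:2]/q[2]*350/384-[50,0]+[400,0])
E
```

```text
[583.50213668 191.97841501]
```

View pics/p3.png

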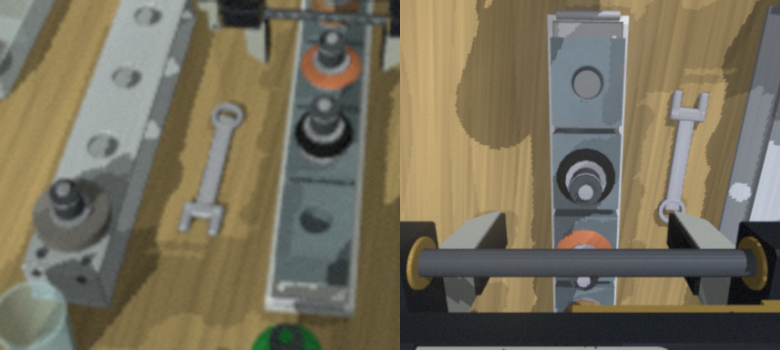

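Flat stands upright in the rack's leftmost hole. Round's nut at (586,192) is within 3 px of predicted. Descend and grip.

Request:
{"method": "jog_arm", "body": {
  "plan": [
    [0.012,0,-0.3,0,1],
    [0.012,0,-0.6,0,1],
    [0.012,0,-0.85,0,1],
    [0.012,0,-0.9675,0,1],
    [0.012,0,-0.9675,0,0.3],
    [0.012,0,-0.9675,0,0.3],
    [0.012,0,-0.9675,0,0.3]
  ],
  "squeeze": 8
}}

```text
time: 14.85
tool_pos: [0.4508, 0.0035, 0.0668]
tool_rot: [3.14, 0.001, 1.7]
contact_force: [0.8, 0.3, -0.6]
opening: 0.0726
grip_force: 0.0
```

Request:
{"method": "jog_arm", "body": {
  "plan": [
    [0,0,0,0,-1],
    [0,0,0,0,-1],
    [0,0,0,0,-1],
    [0,0,0,0,-1],
    [0,0,0,0,-1],
    [0,0,0,0,-1],
    [0,0,0,0,-1],
    [0,0,0,0,-1],
    [0,0,0,0,-1]
  ]
}}

```text
time: 15.75
tool_pos: [0.4498, 0.0034, 0.0659]
tool_rot: [-3.141, -0.0, 1.7]
contact_force: [-2.0, -0.4, 0.0]
opening: 0.0258
grip_force: 8.0
```

Request:
{"method": "jog_arm", "body": {
  "plan": [
    [0,0,0,0,-1],
    [0,0,0,0,-1],
    [0,0,0,0,-1]
  ],
  "squeeze": 30
}}

```text
time: 16.05
tool_pos: [0.4498, 0.0035, 0.0659]
tool_rot: [-3.141, -0.0, 1.7]
contact_force: [-1.2, 0.5, 1.2]
opening: 0.0248
grip_force: 30.0
```

Request:
{"method": "jog_arm", "body": {
  "plan": [
    [0,0,0.05,0,-1],
    [0,0,0.2,0,-1],
    [0,0,0.5,0,-1],
    [0,0,0.8,0,-1],
    [0,0,1,0,-1],
    [0,0,1,0,-1]
  ]
}}

```text
time: 16.65
tool_pos: [0.4515, 0.0033, 0.1479]
tool_rot: [3.137, 0.001, 1.7]
contact_force: [0.7, 0.1, -3.1]
opening: 0.0249
grip_force: 30.0
```

Request:
{"method": "jog_arm", "body": {
  "plan": [
    [0.2,0.05,0,0,-1],
    [0.5,0.12,0,-0.02,-1],
    [0.83,0.196,0,-0.05,-1]
  ]
}}

```text
time: 16.95
tool_pos: [0.5163, 0.0194, 0.1448]
tool_rot: [-3.14, -0.0, 1.619]
contact_force: [0.0, 0.3, -0.9]
opening: 0.0248
grip_force: 30.0
```

Request:
{"method": "jog_arm", "body": {
  "plan": [
    [0.4,0.1,0,0,-1],
    [0.83,0.196,0,0,-1]
  ]
}}

```text
time: 17.15
tool_pos: [0.5831, 0.0352, 0.1444]
tool_rot: [-3.14, -0.0, 1.621]
contact_force: [0.3, -0.1, -1.5]
opening: 0.0246
grip_force: 30.0
```

Request:
{"method": "jog_arm", "body": {
  "plan": [
    [0.4,0.1,0,0,-1],
    [0.7,0.17,0,0,-1],
    [0.83,0.196,0,0,-1],
    [0.83,0.196,0,0,-1],
    [0.83,0.196,0,0,-1]
  ]
}}

```text
time: 17.65
tool_pos: [0.6481, 0.0505, 0.1443]
tool_rot: [-3.139, -0.0, 1.621]
contact_force: [0.0, 0.5, -2.4]
opening: 0.0248
grip_force: 30.0
```

Request:
{"method": "jog_arm", "body": {
  "plan": [
    [0,0,-0.1,0,-1],
    [0,0,-0.2,0,-1],
    [0,0,-0.3,0,-1],
    [0,0,-0.4,0,-1],
    [0,0,-0.5,0,-1],
    [0,0,-0.5,0,-1]
  ]
}}

```text
time: 18.25
tool_pos: [0.6482, 0.0505, 0.1042]
tool_rot: [-3.139, -0.0, 1.621]
contact_force: [-0.9, 0.1, -2.8]
opening: 0.0251
grip_force: 30.0
```

Same profile down (seat near command 0.0646).

Request:
{"method": "jog_arm", "body": {
  "plan": [
    [0,0,-0.1,0,-1],
    [0,0,-0.2,0,-1],
    [0,0,-0.3,0,-1],
    [0,0,-0.38,0,-1],
    [0,0,-0.43,0,-1],
    [0,0,-0.46,0,-1],
    [0,0,-0.48,0,-1],
    [0,0,-0.48,0,-1]
  ]
}}

```text
time: 19.05
tool_pos: [0.6492, 0.0505, 0.0675]
tool_rot: [3.141, 0.0, 1.621]
contact_force: [0.6, -0.9, -1.5]
opening: 0.0246
grip_force: 30.0
```

Request:
{"method": "jog_arm", "body": {
  "plan": [
    [0,0,-0.007,0,-1],
    [0,0,-0.013,0,-1],
    [0,0,-0.02,0,-1],
    [0,0,-0.02,0,-1],
    [0,0,-0.02,0,-1]
  ]
}}

```text
time: 19.55
tool_pos: [0.6492, 0.0505, 0.066]
tool_rot: [3.141, 0.0, 1.621]
contact_force: [-0.3, 0.7, -1.3]
opening: 0.025
grip_force: 30.0
```

Request:
{"method": "jog_arm", "body": {
  "plan": [
    [0,0,-0.005,0,-1],
    [0,0,-0.01,0,-1],
    [0,0,-0.01,0,-1]
  ]
}}

```text
time: 19.85
tool_pos: [0.6492, 0.0505, 0.0659]
tool_rot: [3.141, 0.0, 1.621]
contact_force: [-2.4, -0.6, 5.6]
opening: 0.0248
grip_force: 30.0
```

Seated. Release, rise, go to vee at (0.4595, -0.079).

Request:
{"method": "jog_arm", "body": {
  "plan": [
    [0,0,0,0,-0.3],
    [0,0,0,0,-0.1],
    [0,0,0,0,0.2],
    [0,0,0,0,0.2],
    [0,0,0,0,0.2],
    [0,0,0,0,0.2],
    [0,0,0,0,0.2]
  ]
}}

```text
time: 20.55
tool_pos: [0.6491, 0.0505, 0.065]
tool_rot: [3.142, 0.0, 1.621]
contact_force: [-0.2, 0.4, 0.4]
opening: 0.0557
grip_force: 0.0
```

Request:
{"method": "jog_arm", "body": {
  "plan": [
    [0,0,0.1,0,0.2],
    [0,0,0.4,0,0.6],
    [0,0,0.8,0,1],
    [0,0,0.93,0,1],
    [0,0,0.93,0,1]
  ]
}}

```text
time: 21.05
tool_pos: [0.6503, 0.0505, 0.1419]
tool_rot: [3.137, 0.0, 1.621]
contact_force: [-0.8, -0.6, -0.5]
opening: 0.0826
grip_force: 0.0
```

Request:
{"method": "jog_arm", "body": {
  "plan": [
    [-0.4,-0.26,0,0.02,1],
    [-0.789,-0.5375,0,0.05,1],
    [-0.789,-0.5375,0,0.05,1]
  ]
}}

```text
time: 21.35
tool_pos: [0.5813, 0.0058, 0.1375]
tool_rot: [-3.135, -0.001, 1.699]
contact_force: [-0.6, -0.5, -0.1]
opening: 0.0917
grip_force: 0.0
```

Request:
{"method": "jog_arm", "body": {
  "plan": [
    [-0.4,-0.26,0,0,1],
    [-0.789,-0.5375,0,0,1],
    [-0.789,-0.5375,0,0,1]
  ]
}}

```text
time: 21.65
tool_pos: [0.5193, -0.0367, 0.1382]
tool_rot: [-3.137, -0.001, 1.697]
contact_force: [0.9, 0.4, 0.5]
opening: 0.0919
grip_force: 0.0
```

Request:
{"method": "jog_arm", "body": {
  "plan": [
    [-0.4,-0.26,0,0,1],
    [-0.7,-0.46,0,0,1],
    [-0.789,-0.5375,0,0,1],
    [-0.789,-0.5375,0,0,1],
    [-0.789,-0.5375,0,0,1]
  ]
}}

```text
time: 22.15
tool_pos: [0.461, -0.0782, 0.1394]
tool_rot: [3.141, -0.0, 1.699]
contact_force: [0.4, 0.2, 0.2]
opening: 0.0914
grip_force: 0.0
```

```bash
python3 - <<'E'
from h import *
a=cams.read_camera('side')[140:280,135:295];w=cv2.resize(cams.read_camera('wrist'),None,fx=350/384,fy=350/384)[:,50:430]
cv2.imwrite('pics/p4.png',np.hstack([cv2.resize(a,None,fx=2.5,fy=2.5,interpolation=cv2.INTER_CUBIC),w]))
T=cams.calibration('wrist');I=np.linalg.inv(T['world_from_camera'])
q=T['K']@(I@[.4595,-.079,.104,1])[:3];print(q[:2]/q[2]*350/384-[50,0]+[400,0])
E
```

```text
[583.75498974 191.26756137]
```

View pics/p4.png

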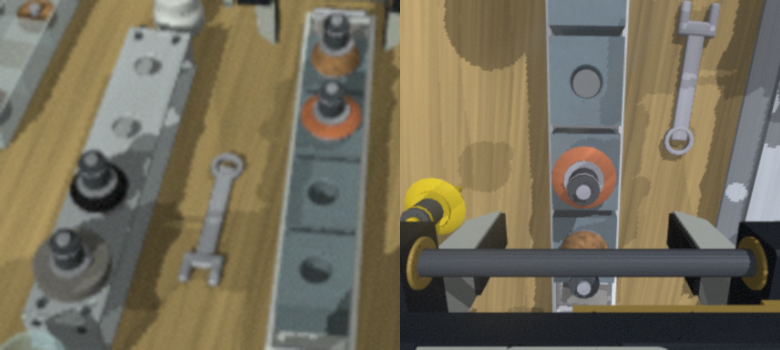

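Round and flat stand well; vee's nut at (584,191) matches prediction. The yellow decoy at (435,205) is about 130 mm off, clear of the fingers. Descend and grip.

Request:
{"method": "jog_arm", "body": {
  "plan": [
    [0,0,-0.3,0,1],
    [0,0,-0.6,0,1],
    [0,0,-0.85,0,1],
    [0,0,-0.995,0,1],
    [0,0,-0.995,0,0.3],
    [0,0,-0.995,0,0.3],
    [0,0,-0.995,0,0.3]
  ],
  "squeeze": 8
}}

```text
time: 22.95
tool_pos: [0.4606, -0.0785, 0.0606]
tool_rot: [3.14, 0.001, 1.7]
contact_force: [-0.1, 0.5, -0.2]
opening: 0.072
grip_force: 0.0
```

Request:
{"method": "jog_arm", "body": {
  "plan": [
    [0,0,0,0,-1],
    [0,0,0,0,-1],
    [0,0,0,0,-1],
    [0,0,0,0,-1],
    [0,0,0,0,-1],
    [0,0,0,0,-1],
    [0,0,0,0,-1],
    [0,0,0,0,-1],
    [0,0,0,0,-1]
  ]
}}

```text
time: 23.85
tool_pos: [0.4593, -0.0785, 0.0599]
tool_rot: [-3.141, -0.0, 1.7]
contact_force: [-3.1, 0.2, 2.5]
opening: 0.025
grip_force: 8.0
```

Request:
{"method": "jog_arm", "body": {
  "plan": [
    [0,0,0,0,-1],
    [0,0,0,0,-1],
    [0,0,0,0,-1]
  ],
  "squeeze": 30
}}

```text
time: 24.15
tool_pos: [0.4594, -0.0785, 0.0599]
tool_rot: [-3.141, -0.0, 1.7]
contact_force: [-4.8, -0.9, 3.9]
opening: 0.025
grip_force: 30.0
```

Request:
{"method": "jog_arm", "body": {
  "plan": [
    [0,0,0.05,0,-1],
    [0,0,0.2,0,-1],
    [0,0,0.5,0,-1],
    [0,0,0.8,0,-1],
    [0,0,1,0,-1],
    [0,0,1,0,-1]
  ]
}}

```text
time: 24.75
tool_pos: [0.4619, -0.0789, 0.1419]
tool_rot: [3.136, 0.002, 1.7]
contact_force: [-0.7, 0.8, -2.4]
opening: 0.0249
grip_force: 30.0
```

Request:
{"method": "jog_arm", "body": {
  "plan": [
    [0.2,0.05,0,0,-1],
    [0.5,0.12,0,-0.02,-1],
    [0.805,0.196,0,-0.05,-1]
  ]
}}

```text
time: 25.05
tool_pos: [0.5247, -0.0625, 0.1387]
tool_rot: [-3.141, -0.001, 1.619]
contact_force: [0.5, 0.2, -1.9]
opening: 0.0248
grip_force: 30.0
```

Request:
{"method": "jog_arm", "body": {
  "plan": [
    [0.4,0.1,0,0,-1],
    [0.805,0.196,0,0,-1]
  ]
}}

```text
time: 25.25
tool_pos: [0.5895, -0.0466, 0.1384]
tool_rot: [-3.141, -0.001, 1.621]
contact_force: [-0.4, -0.7, -2.1]
opening: 0.0249
grip_force: 30.0
```

Request:
{"method": "jog_arm", "body": {
  "plan": [
    [0.4,0.1,0,0,-1],
    [0.7,0.17,0,0,-1],
    [0.805,0.196,0,0,-1],
    [0.805,0.196,0,0,-1],
    [0.805,0.196,0,0,-1]
  ]
}}

```text
time: 25.75
tool_pos: [0.6518, -0.0316, 0.1389]
tool_rot: [-3.14, -0.0, 1.621]
contact_force: [-0.5, 0.3, -2.5]
opening: 0.0247
grip_force: 30.0
```

Request:
{"method": "jog_arm", "body": {
  "plan": [
    [0,0,-0.1,0,-1],
    [0,0,-0.2,0,-1],
    [0,0,-0.3,0,-1],
    [0,0,-0.4,0,-1],
    [0,0,-0.5,0,-1],
    [0,0,-0.5,0,-1]
  ]
}}

```text
time: 26.35
tool_pos: [0.652, -0.0314, 0.0982]
tool_rot: [-3.139, -0.001, 1.621]
contact_force: [-0.8, 0.4, -2.0]
opening: 0.0252
grip_force: 30.0
```

Request:
{"method": "jog_arm", "body": {
  "plan": [
    [0,0,-0.1,0,-1],
    [0,0,-0.2,0,-1],
    [0,0,-0.3,0,-1],
    [0,0,-0.38,0,-1],
    [0,0,-0.43,0,-1],
    [0,0,-0.46,0,-1],
    [0,0,-0.48,0,-1],
    [0,0,-0.48,0,-1]
  ]
}}

```text
time: 27.15
tool_pos: [0.653, -0.0315, 0.0615]
tool_rot: [3.141, 0.0, 1.621]
contact_force: [-0.2, -0.4, -2.1]
opening: 0.0248
grip_force: 30.0
```

Request:
{"method": "jog_arm", "body": {
  "plan": [
    [0,0,-0.007,0,-1],
    [0,0,-0.013,0,-1],
    [0,0,-0.02,0,-1],
    [0,0,-0.02,0,-1],
    [0,0,-0.02,0,-1]
  ]
}}

```text
time: 27.65
tool_pos: [0.6531, -0.0315, 0.06]
tool_rot: [3.141, 0.0, 1.621]
contact_force: [0.4, -0.1, -1.9]
opening: 0.0251
grip_force: 30.0
```

Request:
{"method": "jog_arm", "body": {
  "plan": [
    [0,0,-0.005,0,-1],
    [0,0,-0.01,0,-1],
    [0,0,-0.01,0,-1]
  ]
}}

```text
time: 27.95
tool_pos: [0.6531, -0.0315, 0.0598]
tool_rot: [3.141, 0.0, 1.621]
contact_force: [-3.0, 0.1, 4.2]
opening: 0.0246
grip_force: 30.0
```

Seated; release, rise, go to cone at (0.469, -0.159).

Request:
{"method": "jog_arm", "body": {
  "plan": [
    [0,0,0,0,-0.3],
    [0,0,0,0,-0.1],
    [0,0,0,0,0.2],
    [0,0,0,0,0.2],
    [0,0,0,0,0.2],
    [0,0,0,0,0.2],
    [0,0,0,0,0.2]
  ]
}}

```text
time: 28.65
tool_pos: [0.653, -0.0315, 0.0591]
tool_rot: [3.141, 0.0, 1.621]
contact_force: [0.9, 0.8, 0.4]
opening: 0.0549
grip_force: 0.0
```

Request:
{"method": "jog_arm", "body": {
  "plan": [
    [0,0,0.1,0,0.2],
    [0,0,0.4,0,0.6],
    [0,0,0.8,0,1],
    [0,0,1,0,1],
    [0,0,1,0,1]
  ]
}}

```text
time: 29.15
tool_pos: [0.6548, -0.0317, 0.1429]
tool_rot: [3.135, 0.001, 1.621]
contact_force: [1.0, 0.3, 0.4]
opening: 0.0826
grip_force: 0.0
```

Request:
{"method": "jog_arm", "body": {
  "plan": [
    [-0.4,-0.26,0,0.02,1],
    [-0.766,-0.529,0,0.05,1],
    [-0.766,-0.529,0,0.05,1]
  ]
}}

```text
time: 29.45
tool_pos: [0.588, -0.0755, 0.138]
tool_rot: [-3.137, -0.001, 1.699]
contact_force: [-1.0, -0.7, 0.3]
opening: 0.0923
grip_force: 0.0
```

Request:
{"method": "jog_arm", "body": {
  "plan": [
    [-0.4,-0.26,0,0,1],
    [-0.766,-0.529,0,0,1],
    [-0.766,-0.529,0,0,1]
  ]
}}

```text
time: 29.75
tool_pos: [0.5277, -0.1174, 0.1384]
tool_rot: [-3.139, -0.001, 1.697]
contact_force: [-0.6, 0.1, -0.2]
opening: 0.092
grip_force: 0.0
```

Request:
{"method": "jog_arm", "body": {
  "plan": [
    [-0.4,-0.26,0,0,1],
    [-0.7,-0.46,0,0,1],
    [-0.766,-0.529,0,0,1],
    [-0.766,-0.529,0,0,1],
    [-0.766,-0.529,0,0,1]
  ]
}}

```text
time: 30.25
tool_pos: [0.4704, -0.158, 0.1391]
tool_rot: [3.141, -0.0, 1.7]
contact_force: [0.5, 0.2, 0.2]
opening: 0.0923
grip_force: 0.0
```

```bash
python3 - <<'E'
from h import *
a=cams.read_camera('side')[140:280,135:295];w=cv2.resize(cams.read_camera('wrist'),None,fx=350/384,fy=350/384)[:,50:430]
cv2.imwrite('pics/p5.png',np.hstack([cv2.resize(a,None,fx=2.5,fy=2.5,interpolation=cv2.INTER_CUBIC),w]))
T=cams.calibration('wrist');I=np.linalg.inv(T['world_from_camera'])
q=T['K']@(I@[.469,-.159,.114,1])[:3];print(q[:2]/q[2]*350/384-[50,0]+[400,0])
E
```

```text
[583.79961252 195.90168269]
```

View pics/p5.png

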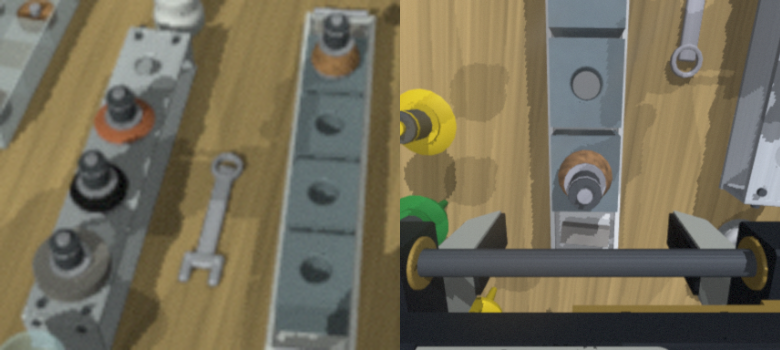

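Three wheels stand well; cone's nut at (586,196) matches. Descend and grip.

Request:
{"method": "jog_arm", "body": {
  "plan": [
    [0.01,0,-0.3,0,1],
    [0.01,0,-0.55,0,1],
    [0.01,0,-0.75,0,1],
    [0.01,0,-0.865,0,1],
    [0.01,0,-0.865,0,0.3],
    [0.01,0,-0.865,0,0.3],
    [0.01,0,-0.865,0,0.3]
  ],
  "squeeze": 8
}}

```text
time: 31.05
tool_pos: [0.4707, -0.1586, 0.0707]
tool_rot: [3.14, 0.001, 1.7]
contact_force: [0.3, -0.5, 0.5]
opening: 0.0727
grip_force: 0.0
```

Request:
{"method": "jog_arm", "body": {
  "plan": [
    [0,0,0,0,-1],
    [0,0,0,0,-1],
    [0,0,0,0,-1],
    [0,0,0,0,-1],
    [0,0,0,0,-1],
    [0,0,0,0,-1],
    [0,0,0,0,-1],
    [0,0,0,0,-1],
    [0,0,0,0,-1]
  ]
}}

```text
time: 31.95
tool_pos: [0.4698, -0.1584, 0.0699]
tool_rot: [-3.141, -0.0, 1.7]
contact_force: [-1.3, -0.4, 0.5]
opening: 0.0256
grip_force: 8.0
```

Request:
{"method": "jog_arm", "body": {
  "plan": [
    [0,0,0,0,-1],
    [0,0,0,0,-1],
    [0,0,0,0,-1]
  ],
  "squeeze": 30
}}

```text
time: 32.25
tool_pos: [0.4698, -0.1584, 0.0699]
tool_rot: [-3.141, -0.0, 1.7]
contact_force: [-1.9, 0.5, 0.8]
opening: 0.0249
grip_force: 30.0
```

Request:
{"method": "jog_arm", "body": {
  "plan": [
    [0,0,0.05,0,-1],
    [0,0,0.2,0,-1],
    [0,0,0.5,0,-1],
    [0,0,0.8,0,-1],
    [0,0,1,0,-1],
    [0,0,1,0,-1]
  ]
}}

```text
time: 32.85
tool_pos: [0.4714, -0.159, 0.1521]
tool_rot: [3.137, 0.003, 1.7]
contact_force: [0.5, 0.6, -1.6]
opening: 0.0251
grip_force: 30.0
```

Request:
{"method": "jog_arm", "body": {
  "plan": [
    [0.2,0.05,0,0,-1],
    [0.5,0.12,0,-0.02,-1],
    [0.778,0.188,0,-0.05,-1]
  ]
}}

```text
time: 33.15
tool_pos: [0.5325, -0.143, 0.1488]
tool_rot: [-3.141, -0.001, 1.619]
contact_force: [0.2, -0.7, -1.2]
opening: 0.0248
grip_force: 30.0
```

Request:
{"method": "jog_arm", "body": {
  "plan": [
    [0.4,0.1,0,0,-1],
    [0.778,0.188,0,0,-1]
  ]
}}

```text
time: 33.35
tool_pos: [0.5951, -0.1278, 0.1485]
tool_rot: [-3.14, -0.001, 1.621]
contact_force: [0.5, -0.9, -0.4]
opening: 0.0251
grip_force: 30.0
```

Request:
{"method": "jog_arm", "body": {
  "plan": [
    [0.4,0.1,0,0,-1],
    [0.7,0.17,0,0,-1],
    [0.778,0.188,0,0,-1],
    [0.778,0.188,0,0,-1],
    [0.778,0.188,0,0,-1]
  ]
}}

```text
time: 33.85
tool_pos: [0.6555, -0.1135, 0.1491]
tool_rot: [-3.14, -0.0, 1.621]
contact_force: [-0.9, 0.2, -1.1]
opening: 0.0247
grip_force: 30.0
```

Request:
{"method": "jog_arm", "body": {
  "plan": [
    [0,0,-0.1,0,-1],
    [0,0,-0.2,0,-1],
    [0,0,-0.3,0,-1],
    [0,0,-0.4,0,-1],
    [0,0,-0.5,0,-1],
    [0,0,-0.5,0,-1]
  ]
}}

```text
time: 34.45
tool_pos: [0.6558, -0.113, 0.1081]
tool_rot: [-3.139, -0.001, 1.621]
contact_force: [-0.6, -0.0, -1.2]
opening: 0.0244
grip_force: 30.0
```

Request:
{"method": "jog_arm", "body": {
  "plan": [
    [0,0,-0.1,0,-1],
    [0,0,-0.2,0,-1],
    [0,0,-0.3,0,-1],
    [0,0,-0.38,0,-1],
    [0,0,-0.43,0,-1],
    [0,0,-0.46,0,-1],
    [0,0,-0.48,0,-1],
    [0,0,-0.48,0,-1]
  ]
}}

```text
time: 35.25
tool_pos: [0.6567, -0.1133, 0.0714]
tool_rot: [3.141, 0.0, 1.621]
contact_force: [0.6, 0.2, -1.0]
opening: 0.0251
grip_force: 30.0
```

Request:
{"method": "jog_arm", "body": {
  "plan": [
    [0,0,-0.007,0,-1],
    [0,0,-0.013,0,-1],
    [0,0,-0.02,0,-1],
    [0,0,-0.02,0,-1],
    [0,0,-0.02,0,-1]
  ]
}}

```text
time: 35.75
tool_pos: [0.6567, -0.1133, 0.07]
tool_rot: [3.141, 0.0, 1.621]
contact_force: [0.2, -1.0, -1.2]
opening: 0.0243
grip_force: 30.0
```

Request:
{"method": "jog_arm", "body": {
  "plan": [
    [0,0,-0.005,0,-1],
    [0,0,-0.01,0,-1],
    [0,0,-0.01,0,-1]
  ]
}}

```text
time: 36.05
tool_pos: [0.6567, -0.1134, 0.0698]
tool_rot: [3.141, 0.0, 1.621]
contact_force: [-2.4, 0.0, 5.5]
opening: 0.0248
grip_force: 30.0
```

Seated. Release, rise and back off toward the robot.

Request:
{"method": "jog_arm", "body": {
  "plan": [
    [0,0,0,0,-0.3],
    [0,0,0,0,-0.1],
    [0,0,0,0,0.2],
    [0,0,0,0,0.2],
    [0,0,0,0,0.2],
    [0,0,0,0,0.2],
    [0,0,0,0,0.2]
  ]
}}

```text
time: 36.75
tool_pos: [0.6566, -0.1133, 0.069]
tool_rot: [3.142, -0.0, 1.621]
contact_force: [0.1, 0.0, -0.0]
opening: 0.0548
grip_force: 0.0
```

Request:
{"method": "jog_arm", "body": {
  "plan": [
    [0,0,0.1,0,0.2],
    [0,0,0.4,0,0.6],
    [0,0,0.8,0,1],
    [0,0,1,0,1],
    [0,0,1,0,1]
  ]
}}

```text
time: 37.25
tool_pos: [0.6584, -0.1138, 0.153]
tool_rot: [3.135, 0.002, 1.621]
contact_force: [-0.1, 0.3, 0.9]
opening: 0.0826
grip_force: 0.0
```

Request:
{"method": "jog_arm", "body": {
  "plan": [
    [-0.4,0,0.2,0,1],
    [-0.9,0,0.5,0,1],
    [-0.9,0,0.5,0,1]
  ]
}}

```text
time: 37.55
tool_pos: [0.582, -0.1133, 0.1915]
tool_rot: [3.141, 0.001, 1.621]
contact_force: [0.7, 0.1, 0.4]
opening: 0.0919
grip_force: 0.0
```

Request:
{"method": "jog_arm", "body": {
  "plan": [
    [-0.4,0,0,0,1],
    [-0.9,0,0,0,1],
    [-0.9,0,0,0,1],
    [-0.9,0,0,0,1]
  ]
}}

```text
time: 37.95
tool_pos: [0.5126, -0.1133, 0.1888]
tool_rot: [3.141, -0.0, 1.621]
contact_force: [-1.1, -0.7, -0.5]
opening: 0.0918
grip_force: 0.0
```

```bash
python3 - <<'E'
from h import *
a=cams.read_camera('side')[140:280,135:295];b=cams.read_camera('scene')[170:340,160:320]
cv2.imwrite('pics/p6.png',np.hstack([cv2.resize(a,(400,350),interpolation=cv2.INTER_CUBIC),cv2.resize(b,None,fx=350/170,fy=350/170,interpolation=cv2.INTER_CUBIC)]))
E
```

```text
(no output)
```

View pics/p6.png

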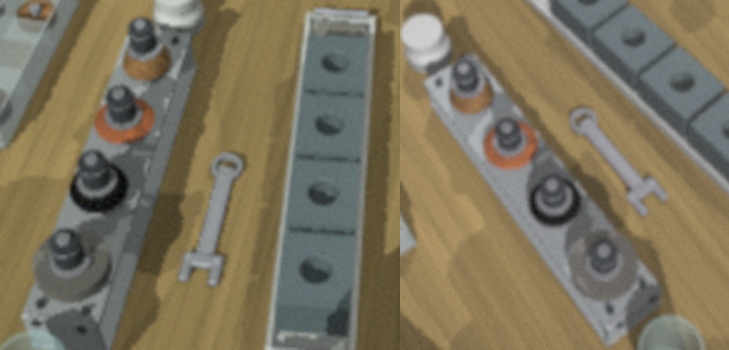

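All four stand upright in the rack, from the left: flat (70,262), round (97,185), vee (123,117), cone (146,55). The tray is empty. Handing in.

```bash
python3 -c "
from cell import ticket
print(ticket.hand_in())"
```

```text
the job is handed in; nothing more can be done
None
```

I moved all four wheels to the machine rack, where they stand upright in the same left-to-right order (flat, round, vee, cone), none dropped, and handed the job in at about 38 s; it returned no verdict.

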